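Index the sample arm round to the loupe

TASK

The indexing fixture on the bench holds a sample plate on its swinging arm, pinned in the middle notch. Pull up the sprung black knob, swing the arm until the sample plate is under the loupe (not under the brush), let the pin drop fully home in the notch there, and let go.

Things in the scene. Friction and masses are not known exactly. Their poses are not given: they have to be found in the camera images.
- index_base: Round steel index plate fixed to the bench, 200 mm across, 17 mm high; origin: underside centre, on the arm's upright pivot. Its rim has 3 notches, 85 mm from the pivot, at 135, 180 and 225 degrees from its x axis (180 is the middle one); 12 mm slots flaring upward to 26 mm: the pin slips in within 7 mm. Slim posts 100 mm tall hold loupe and brush over its +45 and -45 degree sides, either way round.
- knob (a point): Centre of the black knob (26 mm round, 26 mm tall, spins freely) on the sprung plunger, on the arm 85 mm from the pivot; 57 mm above the bench when home. It slides up at most 24 mm against 5 to 10 N; the pin clears the notched plate 15 mm up and locks the arm till then. Arm top 30 mm, collar under the knob 20 mm wide to 41 mm. The arm turns easily, 57 degrees either way, and stays where left.
- plate (a point): Centre of the top of the pale metal sample plate (28 x 76 x 5 mm), fixed in the nest at the other end of the swinging arm, 35 mm above the bench and 100 mm from the pivot. From above, knob, pivot and plate lie on one straight line, the pivot between them.
- loupe (a point): Centre of the underside of the black loupe (37 mm round, 36 mm tall), held on its post 52 mm above the bench, 100 mm from the pivot. The plate swings in beneath it with 17 mm to spare. The notch for this station lies exactly opposite the loupe across the pivot. The other post holds a blue-green hand brush.
There are look-alikes about, which are no part of the job. Of the things that look like the index_base, the largest one is meant.

How it is judged:
By the outcome, as a careful person would: the job done as asked, in the order asked, and still so for the second after the job is handed in, with the robot touching nothing.
It also fails if it takes over 32 s, if anything falls off the work surface, if the arm or the gripper's body presses on something with over 40 N, if the wrist force passes 120 N, or if a joint passes its speed limit or range.

ROBOT

A 7-joint arm with a two-finger parallel gripper is mounted at the origin on a cart in front of the work surface, level with it; the furniture and walls round the work are solid. World frame = base frame: x ahead of the robot, y to its left, z up, the work surface at z = 0. Lengths are in m, angles in rad, forces in N, time in s.
With the tool pointing down it reaches from about 0.425 to 0.875 m from the base axis. Payload 4.7 kg.
Tool frame: the origin (TCP) lies on the centre line of the jaws, within the pads' length; the fingertips stand finger_overhang ahead of it and the grasp point (between the pads) lies 6 mm ahead of it (finger_overhang is the distance from the TCP to the fingertips, in m); z points along the fingers, y is the line along which they close (so a half turn about z gives the same grasp; the last joint's range is limited). The gripper opens to 85 mm and grips with 20 to 120 N. Pads are 22 mm wide; open, the fingers measure 114 mm over their backs; the gripper's body (76 mm by 85 mm) begins 54 mm behind the grasp point. The pads swing forward as they close: fully open they stand 13 mm farther back than shut.
Start: joints at [-1.113, 0.321, -0.07, 1.45, 0.023, 1.371, -0.057], TCP at [0.279, 0.587, 0.256] pointing down, gripper open.
Joint ranges: [-2.86, 2.86], [-0.3, 2.09], [-1.38, 1.24], [0.06, 2.45], [-1.56, 4.7], [0.09, 2.05], [-2.69, 2.69]. Speed limits (rad/s): [2.57, 2.57, 3.14, 3.14, 3.14, 3.14, 3.14].

INTERFACE

Orientations are given as a rotation vector (axis times angle).
In Python, from plant import read_state, capture, job_done, finger_overhang gives the robot as it stands.
- The arm moves only by the shell command python3 -m crank 'ROWS' [FORCE]. ROWS is JSON, a list of rows, each a list of 3 entries, a list of its own where there are three numbers: the shift along the tool's x, y, z in units of 120 mm (1.0 is 120 mm), then the turn about the tool's z in units of 180 degrees (1.0 is 180 degrees), then the opening, from 0 (shut) to 1 (fully open). In form: [[[dx, dy, dz], yaw, jaw], ...]. A call has 1 to 12 rows; each row shifts and turns the commanded pose from where the row before left it, along the tool's axes as they then stand; what a row does not reach is not made up. A row lasts 1/10 s, in which the tool goes at most 50 mm and 8.59 degrees, less where a joint would pass 70% of its speed; a pose out of reach is approached as far as the arm can. A call with a number of a shift or a turn outside -1 to 1 is refused whole. A call with a gripper value outside its range is refused whole. The fingers move at their own pace and stop on an object; FORCE is the grip in N (left out, the last holds). Time passes only in rows, so rows that do not move let the fingers close. It gives the time, the measured TCP pose, the force, the opening and the grip force at its end, in the units of the state.
- read_state(): the state, without advancing time (a new reading comes with each control period).
- capture(name): name is "side" or "top"; returns a dict with "pixels" (420x560x3 uint8, red, green, blue), "fx", "fy", "cx", "cy" (pixels), "pose" (4x4, takes a point from camera to world coordinates). Camera axes: x right, y down, z forward; pixel columns grow to the right and rows downward; lengths in m; the calibration is good to about 2 mm. A picture is of the moment at which its call begins. There is no depth.
- job_done(): hands the job in; it is judged then, once.
The state is a dict: "t": time; "joint_pos": joint angles; "joint_velocities": joint speeds; "joint_efforts": joint torques, N m; "tcp_pos": TCP position; "ee_rot": TCP orientation; "contact_force": force on the tool from outside, world axes, zero at the start; "wrist_torque": the same for the moment, N m; "width": finger opening in m; "gripper_force": force on a finger pad.
Only numpy, scipy, OpenCV 4.12 (cv2) and the standard library are available. Lean on these libraries where they do the work, as an engineer would, in place of code of your own. Each camera call takes 0.05 s, during which the arm holds its last target. There are 200 camera calls.

## Working session

There is one attempt and no reset: what is moved stays moved. The work goes in short steps, Python scripts to look and compute and a shell command to move; the robot and the scene stay as the last step left them, time stands still between calls to the robot, and variables do not carry over. Pictures are saved under pics/ and viewed, at most 10 in all, crops included, and the job is handed in when it is done.

```bash
mkdir -p pics; python3 - <<'E'
from plant import *
import cv2,numpy as np
s=read_state();print({k:np.round(v,3).tolist() for k,v in s.items()},finger_overhang)
for n in("top","side"):
    c=capture(n);cv2.imwrite(f"pics/{n}0.png",c["pixels"][:,:,::-1]);print(n,c["fx"],c["fy"],c["cx"],c["cy"],np.round(c["pose"],4).tolist())
E
```

```text
{'t': 0.0, 'joint_pos': [-1.113, 0.322, -0.07, 1.452, 0.023, 1.371, -0.057], 'joint_velocities': [-0.002, 0.002, 0.002, 0.001, -0.001, -0.001, -0.002], 'joint_efforts': [0.0, -49.358, -0.382, -31.434, 0.013, 0.011, 0.0], 'tcp_pos': [0.279, 0.587, 0.255], 'ee_rot': [-0.691, -3.064, 0.003], 'contact_force': [0.165, 0.086, -0.077], 'wrist_torque': [-0.02, -0.03, 0.013], 'gripper_force': 0.0, 'width': 0.085} 0.025
top 450.44150408534875 450.44150408534875 281.7931447609098 216.3167284989582 [[-0.0248, -0.9962, 0.083, 0.3895], [-0.9997, 0.0253, 0.0046, 0.1073], [-0.0067, -0.0829, -0.9965, 1.1465], [0.0, 0.0, 0.0, 1.0]]
side 497.40850380897285 497.40850380897285 274.00583269254236 208.94080252595626 [[0.9945, -0.0643, 0.0826, 0.3812], [-0.1046, -0.6367, 0.764, -0.8166], [0.0035, -0.7684, -0.6399, 0.8437], [0.0, 0.0, 0.0, 1.0]]
```

View pics/top0.png

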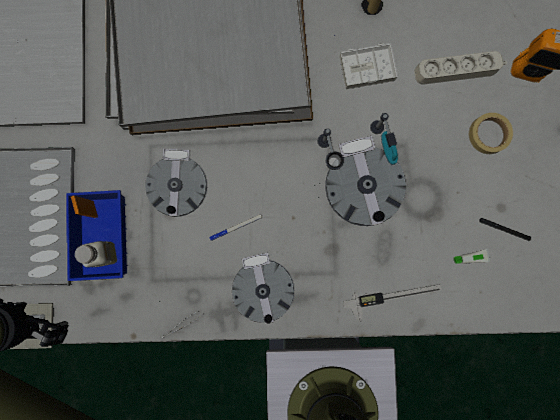

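View pics/side0.png

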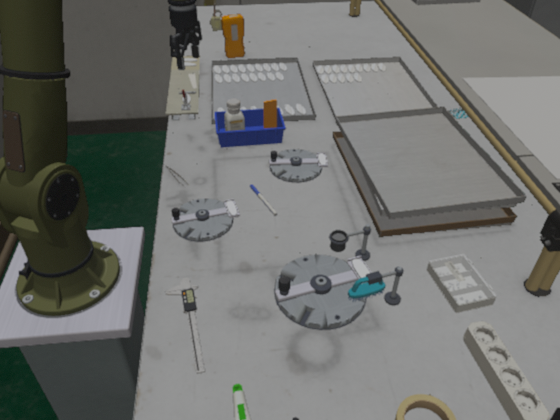

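The fixture that counts is the largest one, with its hub near top (367,184) and side (321,284). The loupe is the dark ring at top (335,160), the brush is at (390,147), and the knob is at top (378,216). I'll zoom in on both views.

```bash
python3 - <<'E'
import cv2,numpy as np
a=cv2.imread("pics/top0.png")[110:235,305:430];b=cv2.imread("pics/side0.png")[215:340,260:420]
a=cv2.resize(a,None,fx=4.4,fy=4.4,interpolation=2);b=cv2.resize(b,None,fx=4.4,fy=4.4,interpolation=2)
cv2.imwrite("pics/tc.png",a);cv2.imwrite("pics/sc.png",b)
E
```

```text
(no output)
```

View pics/tc.png

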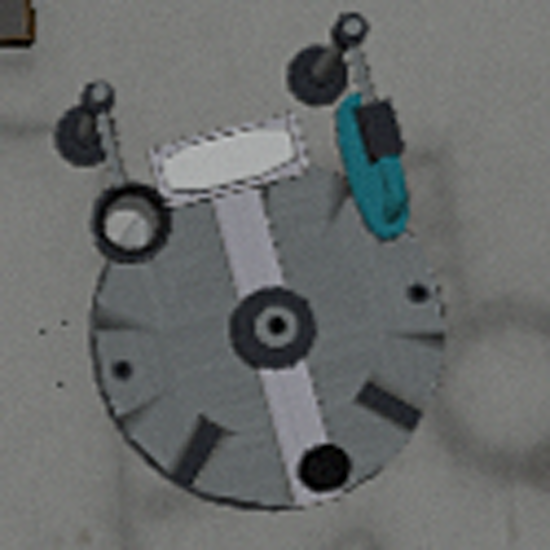

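View pics/sc.png

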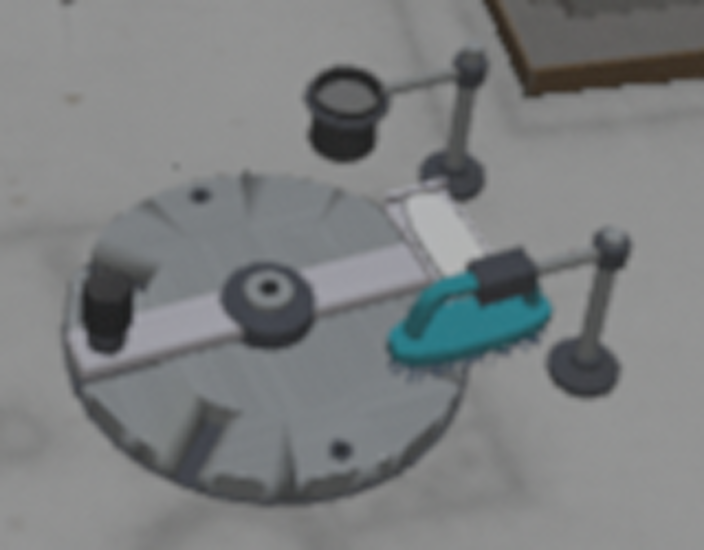

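The zooms give these crop pixels. Top: knob (325,466), plate (233,160), loupe (130,222), disc centre about (268,334), loupe-side notch (388,405). Side: loupe top (346,95), and the knob column at x≈107. Now I'll fit the pose.

```bash
cat > h.py <<'E'
import numpy as np
from scipy.spatial.transform import Rotation as R
C={"top":(450.4415,281.793,216.317,np.array([[-0.0248,-0.9962,0.083,0.3895],[-0.9997,0.0253,0.0046,0.1073],[-0.0067,-0.0829,-0.9965,1.1465],[0,0,0,1]])),
"side":(497.4085,274.006,208.941,np.array([[0.9945,-0.0643,0.0826,0.3812],[-0.1046,-0.6367,0.764,-0.8166],[0.0035,-0.7684,-0.6399,0.8437],[0,0,0,1]]))}
def ray(n,u,v,z):
    f,cx,cy,P=C[n]; d=P[:3,:3]@[(u-cx)/f,(v-cy)/f,1]; return (P[:3,3]+d*(z-P[2,3])/d[2])[:2]
def proj(n,p):
    f,cx,cy,P=C[n]; q=P[:3,:3].T@(np.array(p)-P[:3,3]); return q[:2]/q[2]*f+[cx,cy]
E
python3 - <<'E'
from h import *
T=lambda x,y,z:ray("top",305+(x+.5)/4.4-.5,110+(y+.5)/4.4-.5,z)
S=lambda x,y,z:ray("side",260+(x+.5)/4.4-.5,215+(y+.5)/4.4-.5,z)
obs=dict(knob=T(325,466,.070),plate=T(233,160,.035),loupe=T(130,222,.088),disc=T(268,334,.017),notch=T(388,405,.017))
for k,v in obs.items():print(k,v.round(4))
print("side loupe",S(346,95,.088), "notch", S(203,450,.015))
from scipy.optimize import least_squares
d=lambda a:np.array([np.cos(a),np.sin(a)])
def f(p):
    c=p[:2];a=p[2]
    return np.r_[c+.085*d(a+np.pi)-obs['knob'],c+.1*d(a)-obs['plate'],c+.1*d(a+np.pi/4)-obs['loupe'],c-obs['disc']]
r=least_squares(f,[.45,-.08,.1]);print(r.x,np.degrees(r.x[2]),(r.fun*1000).round(1))
c=r.x[:2];a=r.x[2];k=c+.085*d(a+np.pi);k2=c+.085*d(a+np.pi*1.25);print("knob",k,"->",k2,"r",np.hypot(*k),np.hypot(*k2))
for n,o in(("top",(305,110)),("side",(260,215))):
  for l,q in(("knobtop",[*k,.07]),("knobbot",[*k,.044]),("loupe",[*(c+.1*d(a+np.pi/4)),.088])):print(n,l,((proj(n,q)-o)*4.4).round())
print(R.from_rotvec([-.691,-3.064,.003]).as_matrix().round(3))
E
```

```text
knob [ 0.4752 -0.1193]
plate [ 0.6541 -0.0818]
loupe [ 0.6088 -0.0158]
disc [ 0.5563 -0.101 ]
notch [ 0.5135 -0.1679]
side loupe [ 0.61129535 -0.02317182] notch [ 0.51696183 -0.18035211]
[ 0.55648588 -0.10135118  0.21705364] 12.436257442254302 [-1.7 -0.4  0.1  2.   1.5 -1.3  0.2 -0.4]
knob [ 0.4734803  -0.11965621] -> [ 0.51073568 -0.1729886 ] r 0.4883658504274301 0.5392364919206915
top knobtop [324. 467.]
top knobbot [315. 471.]
top loupe [131. 218.]
side knobtop [ 96. 280.]
side knobbot [ 95. 316.]
side loupe [340.  85.]
[[-0.903  0.429 -0.001]
 [ 0.429  0.903 -0.002]
 [ 0.    -0.002 -1.   ]]
```

```bash
python3 -m crank '[[[0,0,0],-0.042,1],[[0,0,0],-0.042,1],[[0,0,0],-0.042,1],[[0,0,0],-0.042,1],[[0,0,0],-0.042,1],[[-0.15,-0.38,0],0,1],[[-0.15,-0.38,0],0,1],[[-0.15,-0.38,0],0,1],[[-0.15,-0.38,0],0,1],[[-0.15,-0.38,0],0,1],[[-0.15,-0.38,0],0,1],[[-0.15,-0.38,0],0,1]]' 60
python3 -m crank '[[[-0.15,-0.38,0],0,1],[[0.1,-0.38,0],0,1],[[0.1,-0.38,0],0,1],[[0.1,-0.38,0],0,1],[[0.1,-0.38,0],0,1],[[0.1,-0.38,0],0,1],[[0.1,-0.38,0],0,1],[[0.1,-0.38,0],0,1],[[0.1,-0.38,0],0,1],[[0,0,0],0,1],[[0,0,0],0,1]]'
cat >> h.py <<'E'
def to(tgt):
    from plant import read_state
    s=read_state();M=R.from_rotvec(s["ee_rot"]).as_matrix()
    print("tcp",np.round(s["tcp_pos"],4),"yang",np.degrees(np.arctan2(M[1,1],M[0,1])).round(1),"tilt",M[2].round(3),"units",(M.T@(np.array(tgt)-s["tcp_pos"])/.12).round(3),"F",np.round(s["contact_force"],1),s["gripper_force"],s["width"],s["t"])
E
python3 -c "
from h import *
to([.476,-.121,.13])"
```

```text
t: 1.3
tcp_pos: [0.4712, 0.3003, 0.2561]
ee_rot: [0.339, -3.123, 0.0]
contact_force: [0.9, 0.7, 0.4]
width: 0.0855
gripper_force: 0.0
t: 2.4
tcp_pos: [0.4819, -0.1163, 0.2561]
ee_rot: [0.334, -3.124, -0.001]
contact_force: [-0.1, 0.7, -0.2]
width: 0.0853
gripper_force: 0.0
tcp [ 0.4819 -0.1163  0.2561] yang 102.2 tilt [ 0.     0.001 -1.   ] units [ 0.056 -0.028  1.05 ] F [-0.1  0.7 -0.2] 0.0 0.08529434948902334 2.4
```

```bash
python3 -m crank '[[[0.05,-0.03,0.25],0,1],[[0,0,0.35],0,1],[[0,0,0.35],0,1],[[0,0,0.3],0,1],[[0,0,0],0,1],[[0,0,0],0,1]]'
python3 - <<'E'
from h import *; from plant import *; import cv2
to([.476,-.121,.066])
for n,(x,y) in(("top",(305,110)),("side",(230,185))):
    b=capture(n)["pixels"][y:y+130,x:x+170,::-1];cv2.imwrite(f"pics/{n}1.png",cv2.resize(b,None,fx=4.4,fy=4.4,interpolation=2))
E
```

```text
t: 3.0
tcp_pos: [0.4774, -0.1189, 0.1066]
ee_rot: [0.342, -3.122, -0.0]
contact_force: [-0.6, -0.7, 0.6]
width: 0.0855
gripper_force: 0.0
tcp [ 0.4774 -0.1189  0.1066] yang 102.5 tilt [ 0.001  0.    -1.   ] units [ 0.015 -0.015  0.338] F [-0.6 -0.7  0.6] 0.0 0.08551307313890794 3.0
```

View pics/side1.png

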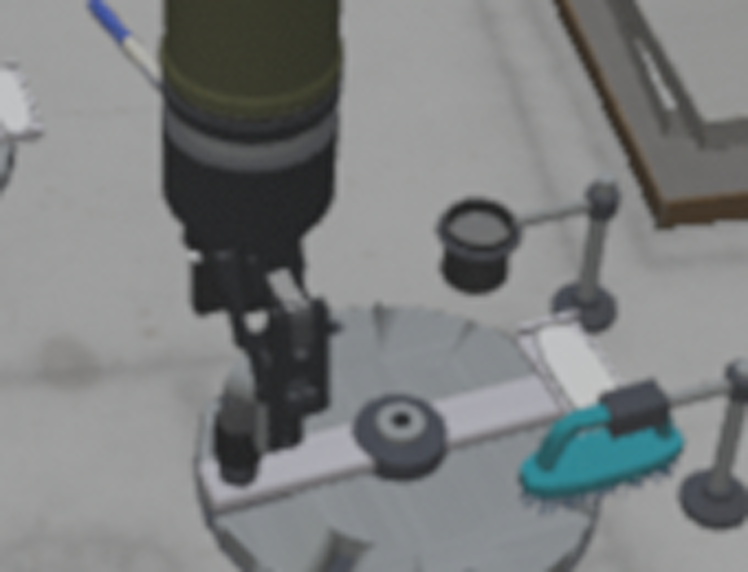

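The side view shows the near finger's tip at about (290,440) in the crop and the knob column centred at about (239,440). I'll check both against the projection.

```bash
python3 - <<'E'
from h import *
o=(230,185)
y=np.array([-.216,.976]);t=np.array([.4774,-.1189])
for l,p in(("finger near tip out",[*(t-.05*y),.09]),("near tip in",[*(t-.0427*y),.09]),("knob top",[.476,-.121,.07]),("knob bot",[.476,-.121,.044]),("knob+5x top",[.481,-.121,.07]),("+5y",[.476,-.116,.07])):print(l,((proj("side",p)-o)*4.4).round())
E
```

```text
finger near tip out [273. 458.]
near tip in [268. 447.]
knob top [233. 413.]
knob bot [233. 450.]
knob+5x top [244. 412.]
+5y [232. 405.]
```

View pics/top1.png

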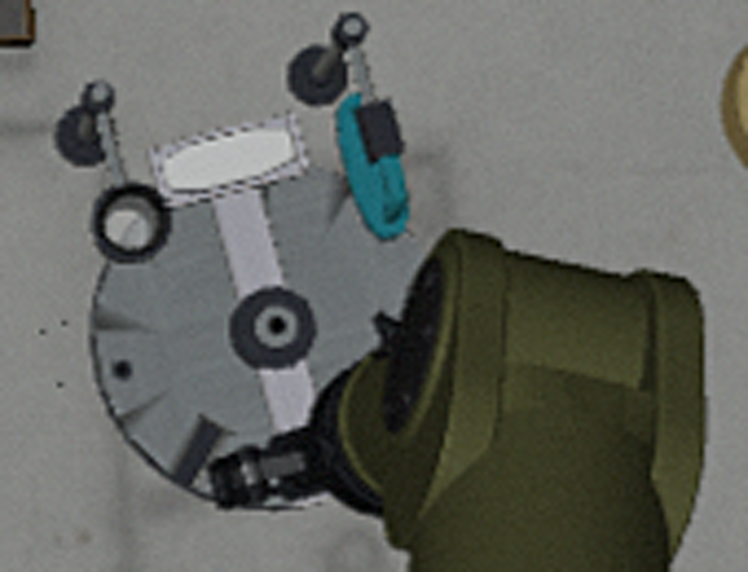

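```bash
python3 - <<'E'
from h import *
o=(305,110)
y=np.array([-.216,.976]);t=np.array([.4774,-.1189])
for r in(.043,.057):
  for z in(.09,.12):print(r,z,((proj("top",[*(t+r*y),z])-o)*4.4).round())
E
```

```text
0.043 0.09 [252. 476.]
0.043 0.12 [262. 472.]
0.057 0.09 [227. 483.]
0.057 0.12 [236. 478.]
```

The top view shows the finger where the projection puts it, so I trust the knob position of about (0.475,-0.120). Next I descend and grip.

```bash
python3 -m crank '[[[0.015,0,0.16],0,1],[[0,0,0.16],0,1],[[0,0,0],0,1],[[0,0,0],0,0.2],[[0,0,0],0,0.2],[[0,0,0],0,0.2],[[0,0,0],0,0.2],[[0,0,0],0,0.2],[[0,0,0],0,0.2]]' 60
python3 -c "
from h import *
to([.476,-.121,.068])"
```

```text
t: 4.0
tcp_pos: [0.4762, -0.1208, 0.069]
ee_rot: [-0.338, 3.122, -0.0]
contact_force: [-1.0, 0.2, 5.0]
width: 0.0239
gripper_force: 58.5
tcp [ 0.4762 -0.1208  0.069 ] yang 102.4 tilt [-0.002 -0.    -1.   ] units [ 0.002 -0.001  0.009] F [-1.   0.2  5. ] 58.53712296579033 0.023912801790002748 4.0
```

```bash
python3 -m crank '[[[0,0,-0.04],0,0.2],[[0,0,-0.04],0,0.2],[[0,0,-0.04],0,0.2],[[0,0,-0.045],0,0.2],[[0,0,0],0,0.2],[[0,0,0],0,0.2]]'
python3 - <<'E'
from h import *; from plant import *; import cv2
to([.476,-.121,.089])
x,y=230,185
b=capture("side")["pixels"][y:y+130,x:x+170,::-1];cv2.imwrite(f"pics/side2.png",cv2.resize(b,None,fx=4.4,fy=4.4,interpolation=2))
E
```

```text
t: 4.6
tcp_pos: [0.4757, -0.1202, 0.0876]
ee_rot: [-0.339, 3.123, 0.0]
contact_force: [5.0, 2.0, -9.2]
width: 0.0238
gripper_force: 59.3
tcp [ 0.4757 -0.1202  0.0876] yang 102.4 tilt [-0.001  0.    -1.   ] units [-0.001 -0.007 -0.012] F [ 5.   2.  -9.2] 59.261357258073986 0.023766081281674806 4.6
```

View pics/side2.png

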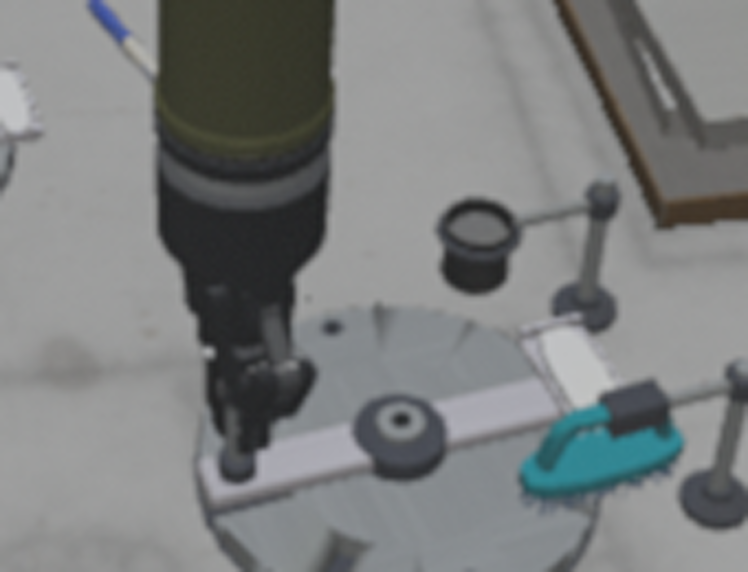

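The knob is lifted about 19 mm, with the plunger rod visible at (235,435) under it and about 9 N of spring pull. Next I swing 45° counter-clockwise about the pivot.

```bash
python3 -m crank '[[[-0.0027,-0.0617,0],-0.0278,0.2],[[-0.0027,-0.0617,0],-0.0278,0.2],[[-0.0027,-0.0617,0],-0.0278,0.2],[[-0.0027,-0.0617,0],-0.0278,0.2],[[-0.0027,-0.0617,0],-0.0278,0.2],[[-0.0027,-0.0617,0],-0.0278,0.2],[[-0.0027,-0.0617,0],-0.0278,0.2],[[-0.0027,-0.0617,0],-0.0278,0.2],[[-0.0027,-0.0617,0],-0.0278,0.2],[[0,0,0],0,0.2],[[0,0,0],0,0.2]]'
python3 - <<'E'
from h import *; from plant import *; import cv2
to([.5125,-.174,.0876])
x,y=305,110
b=capture("top")["pixels"][y:y+130,x:x+170,::-1];cv2.imwrite(f"pics/top3.png",cv2.resize(b,None,fx=4.4,fy=4.4,interpolation=2))
E
```

```text
t: 5.75
tcp_pos: [0.5007, -0.1647, 0.0832]
ee_rot: [1.345, -2.824, -0.02]
contact_force: [-3.4, 10.9, 6.3]
width: 0.0238
gripper_force: 61.1
tcp [ 0.5007 -0.1647  0.0832] yang 140.9 tilt [ 0.007  0.017 -1.   ] units [-0.002 -0.124 -0.039] F [-3.4 10.9  6.3] 61.1084313550964 0.023800616345611064 5.75
```

View pics/top3.png

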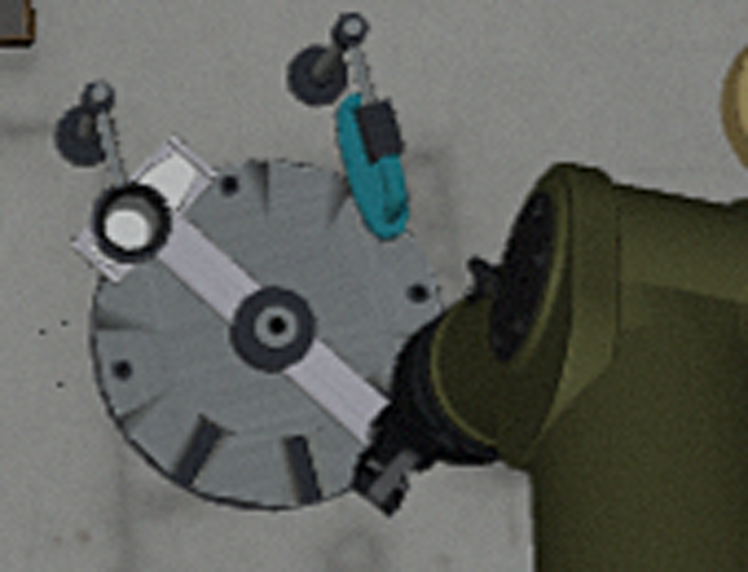

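```bash
python3 - <<'E'
from h import *; from plant import *
s=read_state();print(np.round(s["joint_pos"],3),np.round(s["joint_velocities"],3),np.round(s["wrist_torque"],2))
for a in(48.4,57.4):
  a=np.radians(a);print(((proj("top",[.5565+.1*np.cos(a),-.1013+.1*np.sin(a),.035])-(305,110))*4.4).round())
E
```

```text
[ 0.429  0.239 -0.18   1.927  0.05   0.999  2.686] [-0.038 -0.004  0.034  0.002  0.004  0.     0.   ] [ 2.14  0.73 -0.08]
[136. 215.]
[120. 237.]
```

Joint 7 has reached its limit, which is why the swing stopped short. The knob spins freely, so I'll turn the tool back first.

```bash
python3 -m crank '[[[0,0,0],0.03,0.2],[[0,0,0],0.04,0.2],[[0,0,0],0.04,0.2],[[0,0,0],0.04,0.2],[[0,0,0],0.04,0.2],[[0,0,0],0,0.2],[[0,0,0],0,0.2]]'
python3 - <<'E'
from h import *; from plant import *
to([.5125,-.174,.0876]);s=read_state();print(np.round(s["joint_pos"],3),np.round(s["wrist_torque"],2))
E
```

```text
t: 6.5
tcp_pos: [0.5007, -0.1644, 0.0832]
ee_rot: [0.457, -3.09, -0.01]
contact_force: [-5.0, 9.6, 5.4]
width: 0.024
gripper_force: 61.0
tcp [ 0.5007 -0.1644  0.0832] yang 106.8 tilt [ 0.017  0.009 -1.   ] units [-0.071 -0.104 -0.039] F [-5.   9.6  5.4] 61.03990173898637 0.024018683893200506 6.5
[ 0.361  0.234 -0.105  1.929  0.031  0.998  2.106] [ 2.02  0.9  -0.05]
```

```bash
python3 -m crank '[[[0,0,-0.02],0,0.2],[[0,0,-0.02],0,0.2],[[0,0,0],0,0.2]]'
python3 - <<'E'
from h import *; from plant import *
to([.5125,-.174,.0876]);s=read_state();print(np.round(s["joint_pos"],3),np.round(s["wrist_torque"],2))
E
```

```text
t: 6.8
tcp_pos: [0.5021, -0.166, 0.0868]
ee_rot: [0.457, -3.094, -0.005]
contact_force: [4.6, 4.5, -9.2]
width: 0.0238
gripper_force: 59.5
tcp [ 0.5021 -0.166   0.0868] yang 106.8 tilt [ 0.014  0.005 -1.   ] units [-0.064 -0.089 -0.008] F [ 4.6  4.5 -9.2] 59.48986924253404 0.02383972114830574 6.8
[ 0.362  0.231 -0.105  1.926  0.031  1.001  2.107] [ 0.93 -0.93 -0.05]
```

```bash
python3 -m crank '[[[-0.013,-0.018,-0.004],0,0.2],[[-0.013,-0.018,-0.004],0,0.2],[[-0.013,-0.018,0],0,0.2],[[-0.013,-0.018,0],0,0.2],[[-0.013,-0.017,0],0,0.2],[[0,0,0],0,0.2],[[0,0,0],0,0.2]]'
python3 - <<'E'
from h import *; from plant import *; import cv2
to([.512,-.1735,.0876]);s=read_state();print(np.round(s["joint_pos"],3),np.round(s["wrist_torque"],2))
x,y=305,110
b=capture("top")["pixels"][y:y+130,x:x+170,::-1];cv2.imwrite(f"pics/top4.png",cv2.resize(b,None,fx=4.4,fy=4.4,interpolation=2))
E
```

```text
t: 7.5
tcp_pos: [0.5123, -0.174, 0.087]
ee_rot: [0.456, -3.093, -0.006]
contact_force: [3.9, 4.0, -8.9]
width: 0.0237
gripper_force: 59.5
tcp [ 0.5123 -0.174   0.087 ] yang 106.8 tilt [ 0.015  0.006 -1.   ] units [ 0.001  0.004 -0.005] F [ 3.9  4.  -8.9] 59.48998466134071 0.023655517501211514 7.5
[ 0.366  0.254 -0.1    1.896  0.033  1.009  2.115] [ 0.93 -0.9   0.03]
```

View pics/top4.png

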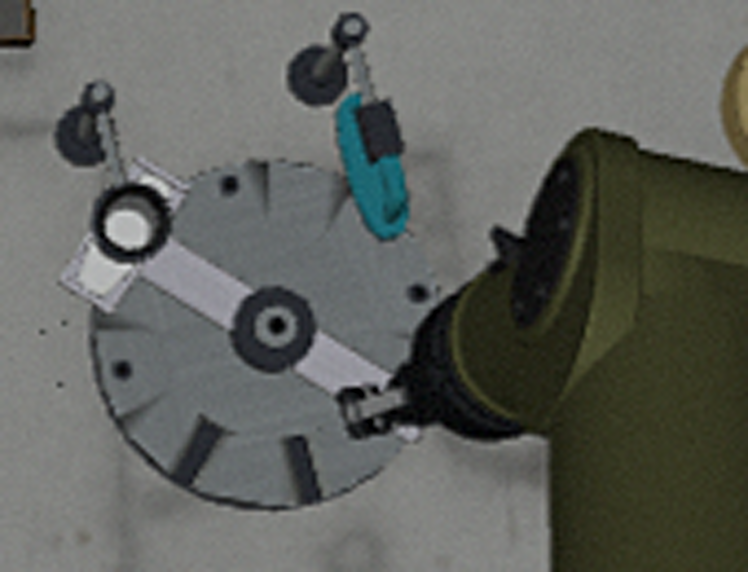

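The plate is now under the loupe: nest centre about (122,232) against an expected (120,237). I'll lower the pin.

```bash
python3 -m crank '[[[0,0,0.03],0,0.2],[[0,0,0.03],0,0.2],[[0,0,0.03],0,0.2],[[0,0,0.03],0,0.2],[[0,0,0.025],0,0.2],[[0,0,0],0,0.2],[[0,0,0],0,0.2]]'
python3 - <<'E'
from h import *
to([.512,-.1735,.069])
E
```

```text
t: 8.25
tcp_pos: [0.5128, -0.1743, 0.0704]
ee_rot: [0.457, -3.094, -0.005]
contact_force: [2.8, 4.2, -6.8]
width: 0.0238
gripper_force: 59.8
tcp [ 0.5128 -0.1743  0.0704] yang 106.8 tilt [ 0.013  0.005 -1.   ] units [0.004 0.008 0.012] F [ 2.8  4.2 -6.8] 59.818856469355524 0.023785695694577873 8.25
```

```bash
python3 -m crank '[[[0,0,0.012],0,0.2],[[0,0,0],0,0.2],[[0,0,0],0,0.4],[[0,0,0],0,0.7],[[0,0,0],0,1],[[0,0,0],0,1],[[0,0,0],0,1],[[0,0,0],0,1]]'
python3 - <<'E'
from h import *
to([.512,-.1735,.2])
E
```

```text
t: 9.05
tcp_pos: [0.5128, -0.1764, 0.0697]
ee_rot: [0.455, -3.095, -0.0]
contact_force: [0.1, 0.4, -0.1]
width: 0.0857
gripper_force: 0.0
tcp [ 0.5128 -0.1764  0.0697] yang 106.7 tilt [ 0.013  0.002 -1.   ] units [ 0.014  0.027 -1.086] F [ 0.1  0.4 -0.1] 0.0 0.0856695297290649 9.05
```

Released with no contact force. I'll back straight up, move aside toward the robot's left, and look.

```bash
python3 -m crank '[[[0,0,-0.2],0,1],[[0,0,-0.35],0,1],[[0,0,-0.4],0,1],[[0,0,-0.4],0,1],[[0,0.4,0],0,1],[[0,0.4,0],0,1],[[0,0.4,0],0,1],[[0,0.4,0],0,1],[[0,0.4,0],0,1],[[0,0.4,0],0,1],[[0,0,0],0,1],[[0,0,0],0,1]]'
python3 - <<'E'
from h import *; from plant import *; import cv2
to([.512,-.1735,.069])
I=[]
for n,(x,y) in (("top",(305,110)),("side",(240,205))):
    b=capture(n)["pixels"][y:y+130,x:x+130,::-1];I.append(cv2.resize(b,None,fx=3,fy=3,interpolation=2))
cv2.imwrite("pics/end.png",np.hstack(I))
k=[.5107,-.173]
for z in(.044,.057,.07):print(z,[((proj(n,[*k,z])-o)*3).round() for n,o in(("top",(305,110)),("side",(240,205)))])
E
```

```text
t: 10.25
tcp_pos: [0.4318, 0.1007, 0.2324]
ee_rot: [0.46, -3.095, 0.001]
contact_force: [-0.3, -1.1, -0.5]
width: 0.0853
gripper_force: 0.0
tcp [0.4318 0.1007 0.2324] yang 106.9 tilt [ 0.012  0.001 -1.   ] units [ 0.008 -2.382  1.359] F [-0.3 -1.1 -0.5] 0.0 0.08525352885960386 10.25
0.044 [array([278., 274.]), array([188., 301.])]
0.057 [array([282., 273.]), array([189., 288.])]
0.07 [array([286., 271.]), array([190., 276.])]
```

View pics/end.png

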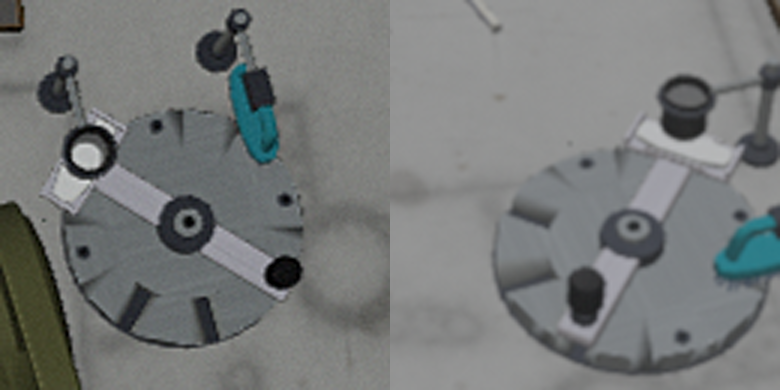

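The plate sits under the loupe (88,152 left) and the knob is at (284,271). I've used all my views, so I'll compare the knob's height with the first picture numerically.

```bash
python3 - <<'E'
from plant import *; import cv2,numpy as np
g0=cv2.cvtColor(cv2.imread("pics/side0.png"),6);g1=cv2.cvtColor(capture("side")["pixels"],cv2.COLOR_RGB2GRAY)
print(g0[272:300,276:293]);print(g1[290:318,297:314])
E
```

```text
[[131 134 136 138 124 102 101 103 105 108 110 112 115 117 121 123 124]
 [131 132 136 138 119  90  90  93  95  99 103 105 109 111 113 116 118]
 [129 132 133 128 103  76  78  82  87  89  92  95  98 101 105 108 110]
 [128 128 123 107  81  66  70  70  71  78  81  85  87  89  91  93  97]
 [126 125 122 106  80  63  67  65  62  67  69  70  76  79  81  82  84]
 [125 126 127 110  79  61  66  65  63  62  60  60  61  66  73  73  74]
 [124 126 116  92  68  61  61  60  61  60  58  59  56  56  61  65  68]
 [118 128 106  70  61  61  61  60  59  57  58  57  58  53  57  64  66]
 [118 130 101  58  58  60  59  59  59  58  57  57  57  51  69  80  73]
 [114 123  93  49  55  61  58  58  58  57  57  55  51  46  82 109 107]
 [115 117  83  40  44  56  59  56  56  57  57  51  42  44  95 127 128]
 [119 116  81  40  36  43  47  48  49  48  48  44  35  43 102 131 130]
 [121 115  81  40  34  37  38  37  38  36  38  36  33  42 101 130 130]
 [123 116  80  40  33  36  36  36  36  37  36  33  32  44 103 136 139]
 [127 116  81  38  32  34  35  36  36  34  35  34  33  46 117 150 152]
 [129 117  81  40  34  35  35  33  
[... 2177 characters left out ...]
124  81  41  33  34  32  34  32  32  38  84 131 153 147 117]
 [128 141 134  86  46  39  38  34  36  35  38  47 104 149 154 130 105]
 [139 154 140  89  48  47  50  52  53  49  45  55 119 153 142 113 106]
 [150 160 151 114  57  46  51  56  57  51  46  69 130 150 126 104 115]
 [156 161 159 139  96  66  53  47  47  49  68 113 144 136 108 107 124]
 [156 161 160 153 143 127  97  74  81  91 118 147 147 120 102 115 128]
 [144 151 154 158 160 156 145 136 138 141 150 154 132 106 108 123 127]
 [122 130 138 148 156 159 159 159 160 159 158 144 114 103 117 127 128]
 [107 109 117 128 138 145 150 155 158 159 151 127 103 110 126 129 130]
 [109  99 104 111 116 122 131 141 148 151 140 112 105 120 130 130 129]]
```

The knob-to-collar silhouette matches the first picture row for row, so the pin is fully home. Handing in.

```bash
python3 -c "
from plant import *
print(job_done())"
```

```text
the job is handed in; nothing more can be done
None
```

I pulled the knob, swung the arm until the sample plate was under the loupe, let the pin drop home in that notch, backed the gripper clear and handed the job in at about 10 s.

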